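# Clamp a circuit module in its test fixture with a tapered bush

## Task

Pick up the orange tapered bush by its neck and slide it, narrow end down, over the one fixture post that has a wide enough gap to the green module (never over the tight post). Press it all the way down on that post's sprung collar, so that its taper pushes the module flush against the black contact bar, and finish while still gripping the bush and holding it fully down: do not let go. Leave the other things on the bench where they are.

Things in the scene. Friction and masses are not known exactly. Their poses are not given: they have to be found in the camera images.
- bush: Loose orange plastic bush, round about its z axis, about 120 g, upright on the bench, narrow end down. Origin: centre of underside, z up. Height 74 mm: cone of 35 to 59 mm diameter from 0 to 24 mm, flange of 59 mm diameter to 34 mm, neck of 40 mm diameter from 34 to 74 mm (grip here from above, any yaw). A straight 18.4 mm bore runs right through.
- fixture: Fixture screwed to the bench: aluminium base 130 (x) by 250 (y) by 15 mm thick, origin centre of underside. Along its y: a black contact bar 240 mm long, 40 mm high over the base, front face at x = -11 mm; then the green module; then the two posts, at y = +56 and -56 mm, grey post at x = +30, brass post at x = +19 mm (which is at which y varies).
- module_face (a point): Middle of the upper edge of the face that the green module turns to the posts. The module is an upright plate 210 mm long, 12 mm thick and 39 mm high, its top 40 mm above the base plate (55 mm above the bench), with a row of small black parts on its upper edge.
- module (a joint): How far the green module has slid from its rest position towards the contact bar (fixture -x), in m: 0 at rest, 0.008 = flush on the bar. Springs push it back with 2 N at rest, 4 N when flush.
- post_open_top (a point): Centre of the top of the right post, with the wide gap: steel grey, 16 mm diameter, 90 mm high over the base (top 105 mm over the bench), the top 8 mm tapering to 8 mm diameter, a blue sprung collar round its foot. Gap from post to module 13 mm at rest, 21 mm with the module flush; the bush, with a wall up to 20 mm thick, fits here.
- post_tight_top (a point): Centre of the top of the wrong post: brass yellow, same diameter and height, no collar, only 2 mm from the module at rest (10 mm if flush): the bush does not fit between.
- collar (a joint): How far the blue sprung collar (30 mm diameter, on the grey post's foot) is pressed down, m: 0 = up, top 29 mm over the bench; 0.006 = fully down, top 23 mm over the bench, as is then the bush's underside. Spring 5.6 N at first, 9.8 N fully down; driving the taper past the module adds up to about 10 N. Let go, the collar lifts the bush again.
- multimeter: Red and black hand multimeter lying flat, 170 x 85 x 45 mm, origin centre of underside. Bystander.
- breadboard: White breadboard, 165 x 55 x 9 mm, origin centre of underside. Bystander.
- screwdriver: Screwdriver with yellow handle, lying, 190 mm long. Bystander.
- spare_washer: Flat grey plastic ring, 44 mm diameter, 12 mm high, origin centre of underside. Bystander, not needed.
- parts_tray: Small blue divided tray, 80 x 80 x 24 mm, origin centre of underside. Bystander.
- screw_jar: Small glass jar with red cap, 56 mm diameter, 65 mm high, origin centre of underside. Bystander.
- supply_unit: Open-frame supply in a perforated metal case, 110 x 75 x 36 mm, origin centre of underside. Bystander.
Things that resemble listed ones, but are neither listed nor needed, are in the scene too. Several things have the shape of the bush; the one meant has the colours described above.

How it is judged:
By the outcome, as a careful person would: the job done as asked, in the order asked, and still so for the second after the job is handed in, while the arm keeps its last pose, push and grip.
It also fails if it takes over 42 s, if anything falls off the work surface, if the arm or the gripper's body presses on something with over 40 N, if the wrist force passes 120 N, or if a joint passes its speed limit or range.

## Robot

A 6-joint arm with a two-finger parallel gripper is mounted at the origin on the work surface. World frame = base frame: x ahead of the robot, y to its left, z up, the work surface at z = 0. Lengths are in m, angles in rad, forces in N, time in s.
With the tool pointing down it reaches from about 0.35 to 0.775 m from the base axis. Payload 7.3 kg.
Tool frame: the origin (TCP) lies between the finger pads; the fingertips stand 14 mm ahead of it and the grasp point (between the pads) lies 5 mm behind it; z points along the fingers, y is the direction in which the jaws open and shut (so a half turn about z gives the same grasp; the last joint's range is limited). The gripper opens to 92 mm and grips with 3 to 60 N. Pads are 19 mm wide; open, the fingers measure 130 mm over their backs; the gripper's body (75 mm by 190 mm) begins 47 mm behind the grasp point.
Start: joints at [1.036, 0.342, 1.524, -0, 1.275, -0.146], TCP at [0.199, 0.486, 0.241] pointing down, gripper open.
Joint ranges: [-2.53, 2.53], [-0.77, 2.02], [0.04, 2.7], [-1, 4.14], [0.28, 2.66], [-3.11, 3.11]. Speed limits (rad/s): [2.57, 2.57, 3.14, 3.14, 3.14, 3.14].

## Interface

Orientations are given as [roll, pitch, yaw] about the fixed x, y, z axes, in that order (R = Rz(yaw) Ry(pitch) Rx(roll)).
In Python, from cell import robot gives the robot as it stands.
- The arm moves only by the shell command python3 -m creep 'ROWS' [FORCE]. ROWS is JSON, a list that holds one entry, the list of rows, each a list of 7 numbers: the shift along the tool's x, y, z in cm, then the turn, a rotation vector about the tool's x, y, z in degrees, then the gripper command: -1 is shut, 1 is fully open, values between are in proportion. In form: [[[tx, ty, tz, wx, wy, wz, gripper], ...]]. A call has 1 to 8 rows; each row is the pose to reach, as a shift and turn from the pose measured when the call began, along the tool's axes at that moment; what a row does not reach only later rows make up. A row lasts 1/10 s, in which the tool goes at most 50 mm and 8.59 degrees, less where a joint would pass 70% of its speed; a pose out of reach is approached as far as the arm can. A call with a gripper value outside its range is refused whole. The fingers move at their own pace and stop on an object; FORCE is the grip in N (left out, the last holds). Time passes only in rows, so rows that repeat a pose let the fingers close. It gives the time, the measured TCP pose, the force and the opening at its end, in the units of the state.
- robot.observe(): the state, without advancing time (a new reading comes with each control period).
- robot.read_camera(name): name is "scene" or "top" or "wrist"; returns the picture (420x560x3 uint8, red, green, blue); there is no depth.
- robot.camera_params(name): a dict with "camera_matrix" (3x3 intrinsics, pixels), "R" (3x3) and "t" (3): a world point X has camera coordinates R X + t. Camera axes: x right, y down, z forward; pixel columns grow to the right and rows downward; lengths in m; the calibration is good to about 2 mm. The wrist camera is an equidistant fisheye: a pixel r from the principal point sees the ray r / f radians off the axis. A picture is of the moment at which its call begins: read the wrist's pose just before it. camera_params takes no time and is no camera call; for the wrist camera it gives the pose at the moment of the call.
- robot.hand_in(): hands the job in, once; it reports no verdict.
Trained networks look in the newest picture that a camera, given by its name, has taken for a name from the list of things; names that differ only in an ending like _2 or _b are one class to them, and where a whole thing is asked for, a point or a joint stands for the part that bears it (a point fixed in the world has none). Each returns a list of dicts, best first, with "score" (0 to 1); they miss things now and then, are a little off and sometimes report something else, mostly with a low value. They report only what shows in the picture. A call takes as long as a camera call. They do not tell look-alikes from the thing itself.
- robot.look_for(camera, label): "centre" ([x, y, z] in m, in the coordinates of the camera as it stood for that picture, good to about 4 mm: the middle of the surface that is visible of it).
- robot.masks_of(camera, label): "mask" (420x560 bool, what is visible of it).
The state is a dict: "time": time; "qpos": joint angles; "qvel": joint speeds; "joint_efforts": joint torques, N m; "tool_pos": TCP position; "tool_rot": TCP orientation; "contact_force": force on the tool from outside, world axes, zero at the start; "torque": the same for the moment, N m; "opening": finger opening in m.
Only numpy, scipy, OpenCV 4.12 (cv2) and the standard library are available. Lean on these libraries where they do the work, as an engineer would, in place of code of your own. Each camera call takes 0.05 s, during which the arm holds its last target.

## Working session

There is one attempt and no reset: what is moved stays moved. The work goes in short steps, Python scripts to look and compute and a shell command to move; the robot and the scene stay as the last step left them, time stands still between calls to the robot, and variables do not carry over. Pictures are saved under pics/ and viewed, and the job is handed in when it is done.

```bash
ls; mkdir -p pics
python3 - <<'E'
from cell import robot
import cv2
s=robot.observe();print(s)
for c in("scene","top"):
    cv2.imwrite(f"pics/{c}0.png",robot.read_camera(c)[:,:,::-1])
    print(c,robot.camera_params(c))
E
```

```text
pics
{'time': 0.0, 'qpos': array([ 1.03602038e+00,  3.42725052e-01,  1.52501551e+00,  1.55323842e-05,
        1.27539942e+00, -1.46015839e-01]), 'qvel': array([ 1.28019251e-03, -1.05696063e-03, -8.67202368e-05,  1.85210672e-03,
       -4.47235906e-04, -3.77224274e-04]), 'joint_efforts': array([ 1.44718622e-03, -4.31253290e+01, -2.44218332e+01,  7.18697486e-02,
        5.58645430e-02, -1.32069599e-04]), 'tool_pos': array([0.19878124, 0.48549657, 0.24004427]), 'tool_rot': array([-3.14006395e+00, -2.39826768e-04,  2.75282783e+00]), 'contact_force': array([-0.17225886,  0.66445169, -0.23589401]), 'torque': array([-0.0208495 , -0.03753873, -0.01593595]), 'opening': 0.0917352937802644}
scene {'camera_matrix': array([[393.97485869,   0.        , 283.48061681],
       [  0.        , 393.97485869, 214.18792288],
       [  0.        ,   0.        ,   1.        ]]), 'R': array([[-0.38810509,  0.92132711,  0.02303902],
       [ 0.60755381,  0.27456699, -0.74531291],
       [-0.69300274, -0.27526229, -0.66631665]]), 't': array([ 0.18547116, -0.30880098,  1.36685943])}
top {'camera_matrix': array([[467.99616931,   0.        , 283.05889808],
       [  0.        , 467.99616931, 212.52889064],
       [  0.        ,   0.        ,   1.        ]]), 'R': array([[ 2.49428672e-02, -9.99688826e-01, -3.23726975e-04],
       [-9.89734044e-01, -2.46489007e-02, -1.40779809e-01],
       [ 1.40728023e-01,  3.83185570e-03, -9.90040878e-01]]), 't': array([0.02691602, 0.60764124, 1.16778841])}
```

View pics/scene0.png

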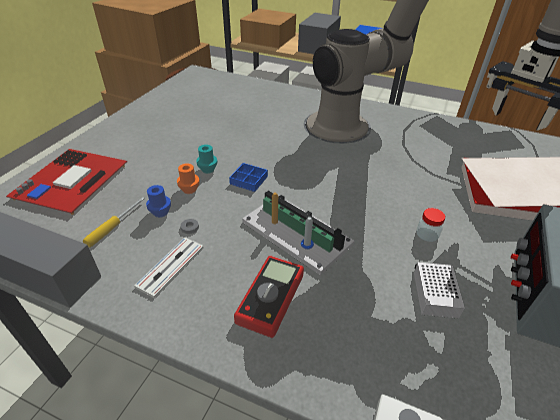

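View pics/top0.png

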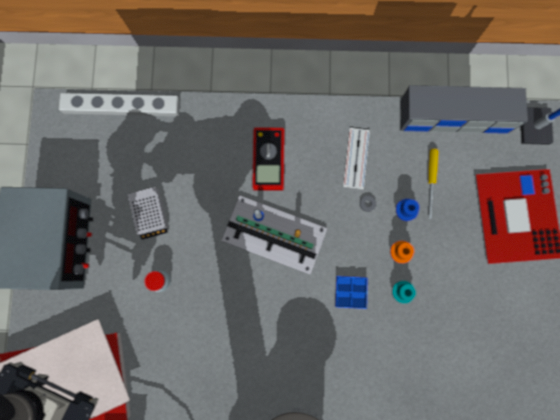

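The scene shows three bush-shaped things: teal at (206,157), orange at (187,177) and blue at (157,200). The orange one fits the description. The brass post is at (275,207), and the grey post with the blue collar is at (309,230). I'll confirm with an enlarged crop and measure.

```bash
cat > h.py <<'E'
import numpy as np,cv2
from cell import robot
def proj(P,X):
    X=np.atleast_2d(X);c=X@P['R'].T+P['t'];u=c@P['camera_matrix'].T
    return u[:,:2]/u[:,2:]
def wp(P,px,z):
    K,R,t=P['camera_matrix'],P['R'],P['t']
    d=R.T@np.linalg.inv(K)@np.array([px[0],px[1],1.]);o=-R.T@t
    return o+d*(z-o[2])/d[2]
E
python3 - <<'E'
from h import *
a=cv2.imread('pics/scene0.png');b=cv2.imread('pics/top0.png')
x=cv2.resize(a[130:280,130:360],None,fx=3.4,fy=3.4,interpolation=cv2.INTER_CUBIC)
cv2.imwrite('pics/cs.png',x)
y=cv2.resize(b[185:315,215:430],None,fx=3.6,fy=3.6,interpolation=cv2.INTER_CUBIC)
cv2.imwrite('pics/ct.png',y)
for c in('top','scene'):
    P=robot.camera_params(c)
    robot.read_camera(c)
    for l in('bush','post_open_top','post_tight_top','module_face','fixture'):
        r=robot.look_for(c,l)
        for q in r[:4]:
            w=P['R'].T@(np.array(q['centre'])-P['t'])
            print(c,l,round(q['score'],2),w.round(4),proj(P,w)[0].round(1))
print(robot.observe()['time'])
E
```

```text
top bush 0.94 [ 0.6223 -0.2773  0.0481] [407.  209.3]
top bush 0.91 [ 0.4115 -0.2631  0.0467] [402.3 292.1]
top bush 0.76 [ 0.5169 -0.2584  0.0467] [400.  250.1]
top post_open_top 0.61 [0.5956 0.1094 0.0308] [257.2 216.8]
top post_tight_top 0.52 [0.5538 0.0047 0.0942] [297.7 231.3]
top module_face 0.77 [0.5549 0.0637 0.0548] [274.1 231.8]
top module_face 0.22 [ 0.6417 -0.1836  0.0067] [367.8 203.6]
top fixture 0.96 [0.5516 0.0566 0.0161] [277.  234.6]
scene bush 0.95 [ 0.5321 -0.2501  0.0428] [188.4 181.5]
scene bush 0.92 [ 0.4295 -0.2583  0.0425] [206.2 160.9]
scene bush 0.57 [ 0.638  -0.2712  0.0406] [157.4 203.7]
scene post_open_top 0.59 [0.6104 0.1124 0.0572] [307.5 236.8]
scene post_tight_top 0.59 [0.5589 0.0135 0.0647] [276.1 208.4]
scene post_tight_top 0.22 [ 0.4162 -0.1345  0.0136] [248.  177.5]
scene module_face 0.95 [0.5625 0.0771 0.0447] [300.2 223. ]
0.7
```

View pics/cs.png

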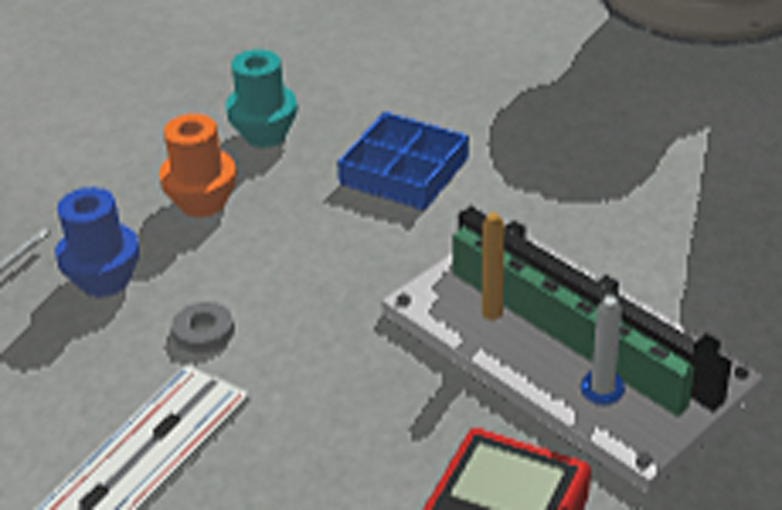

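View pics/ct.png

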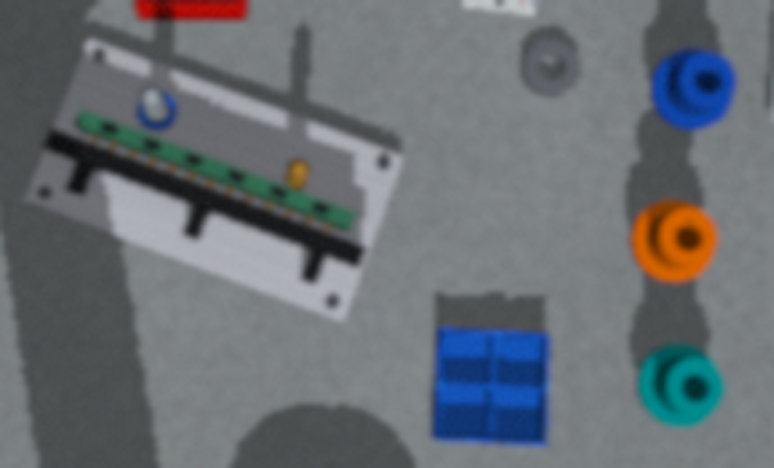

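The enlarged crop confirms the orange bush, at crop (198,165), which is scene (188,178). It stands between the blue and teal look-alikes. The grey post with the blue collar is the right-hand post in the scene view, nearer the +y end. Next I'll fit the poses.

Run:
```python
from h import *
from scipy.optimize import least_squares
T=robot.camera_params('top');S=robot.camera_params('scene')
t=lambda u,v:np.array([u/3.6+215-.36,v/3.6+185-.36]); s=lambda u,v:np.array([u/3.4+130-.35,v/3.4+130-.35])
F=[(T,t(90,38),(65,125,15)),(T,t(402,148),(65,-125,15)),(T,t(345,320),(-65,-125,15)),(T,t(25,200),(-65,125,15)),
(S,s(385,302),(65,-125,15)),(S,s(645,478),(65,125,15)),(S,s(760,376),(-65,125,15)),
(S,s(611,297),(30,56,105)),(S,s(493,213),(19,-56,105)),(S,s(603,388),(30,56,29)),(T,t(157,109),(30,56,29)),(T,t(297,165),(19,-56,105))]
def W(p,X):
    c,n=np.cos(p[2]),np.sin(p[2]);X=np.array(X)/1000
    return np.array([p[0]+c*X[0]-n*X[1],p[1]+n*X[0]+c*X[1],X[2]])
f=lambda p:np.concatenate([proj(P,W(p,X))[0]-u for P,u,X in F])
r=least_squares(f,[.55,.06,-.34],loss='soft_l1');print(r.x,np.degrees(r.x[2]));print(f(r.x).reshape(-1,2).round(1))
print('open',W(r.x,(30,56,105)),'tight',W(r.x,(19,-56,105)))
# bush: orange pixels silhouettes
ia=cv2.imread('pics/top0.png');ib=cv2.imread('pics/scene0.png')
masks=[]
for im,P,box in((ia,T,(380,230,425,275)),(ib,S,(165,150,210,200))):
    h=cv2.cvtColor(im,cv2.COLOR_BGR2HSV);m=((h[...,0]>4)&(h[...,0]<18)&(h[...,1]>150)&(h[...,2]>60)).astype(np.uint8)
    z=np.zeros_like(m);x0,y0,x1,y1=box;z[y0:y1,x0:x1]=m[y0:y1,x0:x1]
    z=cv2.morphologyEx(z,cv2.MORPH_CLOSE,np.ones((7,7)));masks.append((P,z));print(z.sum())
a=np.linspace(0,2*np.pi,48,endpoint=False)
def sil(P,xy):
    hulls=[]
    Z=np.zeros((420*8,560*8),np.uint8)
    for A,B in(((17.5,0),(29.5,24)),((29.5,24),(29.5,34)),((20,34),(20,74))):
        pts=np.vstack([np.c_[xy[0]+r/1000*np.cos(a),xy[1]+r/1000*np.sin(a),np.full(48,z/1000)] for r,z in(A,B)])
        h=cv2.convexHull(((proj(P,pts)+.5)*8).astype(np.float32)).astype(np.int32);cv2.fillConvexPoly(Z,h,1)
    return cv2.resize(Z.astype(np.float32),(560,420),interpolation=cv2.INTER_AREA)
def c(xy,ms=masks):return sum(np.abs(sil(P,xy)-m).sum() for P,m in ms)
from scipy.optimize import minimize
for ms in(masks,masks[:1],masks[1:]):
    r=minimize(c,[.517,-.258],args=(ms,),method='Nelder-Mead',options=dict(initial_simplex=[[.512,-.262],[.525,-.26],[.515,-.25]],xatol=1e-4))
    print('bush',r.x,r.fun)
s=robot.observe();print(s['tool_pos'],s['tool_rot'])
```

```text
[ 0.55428386  0.06475061 -0.32983577] -18.898197417074503
[[-1.1 -0.7]
 [ 0.7  1.2]
 [-0.2  0. ]
 [-0.9  0. ]
 [-2.1 -0.6]
 [ 1.   0.6]
 [ 0.9 -0.6]
 [-0.8  0.7]
 [-0.7  0.8]
 [-0.6 -1.5]
 [-0.5  0. ]
 [ 0.3  0.2]]
open [0.60080444 0.10801533 0.105     ] tight [0.55412197 0.00561539 0.105     ]
416
482
bush [ 0.51432908 -0.26633522] 66.078125
bush [ 0.51463532 -0.26664566] 30.015625
bush [ 0.51513589 -0.26552081] 36.015625
[0.19899332 0.48584966 0.24076586] [3.14144566e+00 2.37279557e-05 2.75281004e+00]
```

```bash
cat >> h.py <<'E'
from scipy.spatial.transform import Rotation as Ro
def go(x,y,z,yawdeg):
    s=robot.observe();R=Ro.from_euler('xyz',s['tool_rot'])
    d=R.inv().apply(np.array([x,y,z])-s['tool_pos'])*100
    G=Ro.from_euler('xyz',[np.pi,0,np.radians(yawdeg)])
    w=np.degrees((R.inv()*G).as_rotvec())
    print('t',s['time'],'row cm',d.round(2),'deg',w.round(2),'open',s['opening'],'F',s['contact_force'].round(1))
E
python3 -c "
from h import *
go(.5145,-.266,.16,161.1)"
```

```text
t 0.7 row cm [-57.7  -57.62   8.07] deg [ 0.01  0.   -3.38] open 0.09169765291546828 F [-0.4  0.4 -1.3]
```

```bash
python3 -m creep '[[[-57.7,-57.6,0,0,0,-3.4,1],[-57.7,-57.6,0,0,0,-3.4,1],[-57.7,-57.6,0,0,0,-3.4,1],[-57.7,-57.6,0,0,0,-3.4,1],[-57.7,-57.6,0,0,0,-3.4,1],[-57.7,-57.6,0,0,0,-3.4,1],[-57.7,-57.6,0,0,0,-3.4,1],[-57.7,-57.6,0,0,0,-3.4,1]]]'; python3 -c "
from h import *
go(.5145,-.266,.16,161.1)"
```

```text
time: 1.5
tool_pos: [0.3543, 0.1151, 0.2411]
tool_rot: [3.141, 0.001, 2.812]
contact_force: [1.5, 0.6, 0.0]
opening: 0.0918
t 1.5 row cm [-27.48 -30.89   8.12] deg [0.05 0.07 0.04] open 0.09175749192190671 F [1.5 0.6 0. ]
```

```bash
python3 -m creep '[[[-27.5,-30.9,3,0,0,0,1],[-27.5,-30.9,3,0,0,0,1],[-27.5,-30.9,3,0,0,0,1],[-27.5,-30.9,3,0,0,0,1],[-27.5,-30.9,3,0,0,0,1],[-27.5,-30.9,8,0,0,0,1],[-27.5,-30.9,8,0,0,0,1],[-27.5,-30.9,8,0,0,0,1]]]'; python3 -c "
from h import *
go(.5145,-.266,.16,161.1)"
```

```text
time: 2.3
tool_pos: [0.5053, -0.2446, 0.1701]
tool_rot: [3.141, 0.002, 2.812]
contact_force: [0.6, 1.4, 0.2]
opening: 0.092
t 2.3 row cm [-1.56 -1.73  1.01] deg [0.04 0.1  0.01] open 0.0919976637456762 F [0.6 1.4 0.2]
```

```bash
python3 -m creep '[[[-1.6,-1.7,1,0,0.1,0,1],[-1.6,-1.7,1,0,0.1,0,1],[-1.6,-1.7,1,0,0.1,0,1]]]'
python3 - <<'E'
from h import *
go(.5145,-.266,.052,161.1)
P=robot.camera_params('wrist');im=robot.read_camera('wrist')[:,:,::-1].copy();cv2.imwrite('pics/w1.png',im)
print(P)
def fp(P,X):
    c=P['R']@X+P['t'];th=np.arctan2(np.hypot(c[0],c[1]),c[2]);K=P['camera_matrix'];u=c[:2]/np.hypot(c[0],c[1])*th
    return np.array([K[0,0]*u[0]+K[0,2],K[1,1]*u[1]+K[1,2]])
for z,r in((.074,.02),(.034,.0295),(.074,.0092)):
    pts=np.array([fp(P,np.array([.5145+r*np.cos(a),-.266+r*np.sin(a),z])) for a in np.linspace(0,6.28,60)]);print(z,r,pts.mean(0))
    cv2.polylines(im,[(pts*16).astype(np.int32)],True,(255,255,0),1,cv2.LINE_AA,4)
cv2.imwrite('pics/w1o.png',im)
E
```

```text
time: 2.6
tool_pos: [0.5146, -0.2659, 0.1595]
tool_rot: [3.14, -0.001, 2.811]
contact_force: [-0.1, 0.4, -0.3]
opening: 0.0919
t 2.6 row cm [-1.000e-02 -3.000e-02  1.075e+01] deg [ 0.08 -0.08 -0.04] open 0.09187397277424443 F [-0.1  0.4 -0.3]
{'camera_matrix': array([[325.1922621 ,   0.        , 277.88767666],
       [  0.        , 325.1922621 , 209.02697645],
       [  0.        ,   0.        ,   1.        ]]), 'R': array([[ 0.32485171,  0.94576336,  0.00174216],
       [ 0.91101812, -0.31341104,  0.2679916 ],
       [ 0.25400265, -0.08547039, -0.96341967]]), 't': array([ 0.08267426, -0.56262478,  0.15846649])}
0.074 0.02 [275.82661871 221.63161246]
0.034 0.0295 [276.08911205 207.41134241]
0.074 0.0092 [275.74689524 221.68912906]
```

View pics/w1o.png

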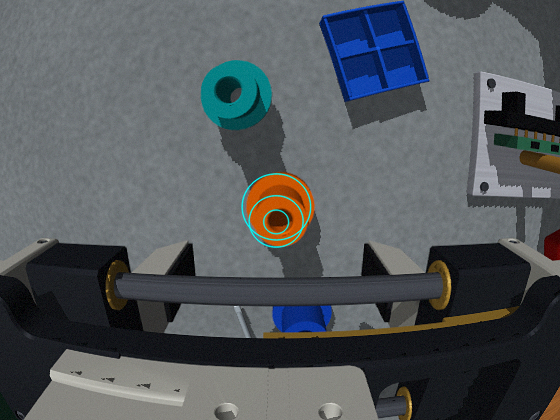

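The orange bush's neck top and bore at about (277,219) match the overlay to within a few pixels. I'll measure the residual precisely.

Run:
```python
from h import *
im=cv2.imread('pics/w1.png')[165:255,230:330]
cv2.imwrite('pics/w1c.png',cv2.resize(im,None,fx=6,fy=6,interpolation=cv2.INTER_CUBIC))
```

```text
(no output)
```

View pics/w1c.png

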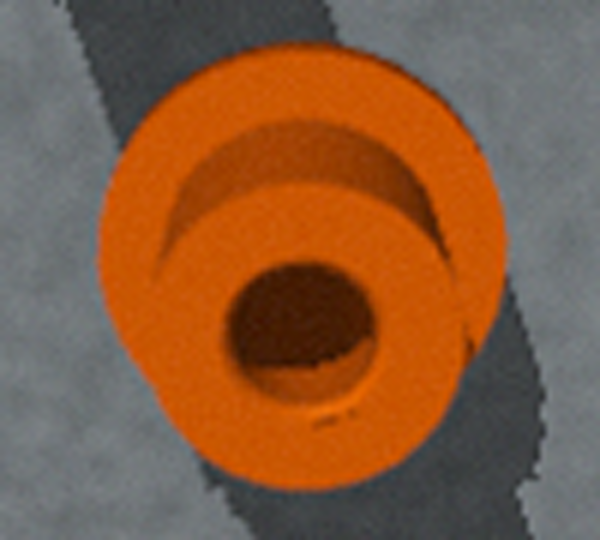

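```bash
python3 -c "
from h import *
go(.5145,-.2645,.052,161.1)"
python3 -m creep '[[[0,0.2,10.7,0,-0.1,0,1],[0,0.2,10.7,0,-0.1,0,1],[0,0.2,10.7,0,-0.1,0,1],[0,0.2,10.7,0,-0.1,0,1],[0,0.2,10.7,0,-0.1,0,1],[0,0.2,10.7,0,-0.1,0,1]]]' 40; python3 -c "
from h import *
go(.5145,-.2645,.052,161.1)"
```

```text
t 2.65 row cm [ 0.03  0.06 10.82] deg [ 0.07 -0.04  0.01] open 0.09168360675748527 F [-0.1  0.2  0.7]
time: 3.25
tool_pos: [0.5168, -0.264, 0.056]
tool_rot: [-3.141, 0.006, 2.812]
contact_force: [0.3, 0.2, 0.0]
opening: 0.0921
t 3.25 row cm [ 0.21 -0.12  0.4 ] deg [-0.01  0.34  0.03] open 0.09208357881811784 F [0.3 0.2 0. ]
```

```bash
python3 -m creep '[[[0.2,-0.1,0.4,0,0.3,0,1],[0.2,-0.1,0.4,0,0.3,0,1],[0.2,-0.1,0.4,0,0.3,0,-1],[0.2,-0.1,0.4,0,0.3,0,-1],[0.2,-0.1,0.4,0,0.3,0,-1],[0.2,-0.1,0.4,0,0.3,0,-1],[0.2,-0.1,0.4,0,0.3,0,-1],[0.2,-0.1,0.4,0,0.3,0,-1]]]' 40; python3 -c "
from h import *
go(.5145,-.2645,.052,161.1)"
```

```text
time: 4.05
tool_pos: [0.5146, -0.2643, 0.052]
tool_rot: [-3.141, 0.001, 2.812]
contact_force: [0.8, -0.4, 0.0]
opening: 0.0482
t 4.05 row cm [ 0.   -0.02 -0.  ] deg [-0.01  0.04  0.03] open 0.04815872079959884 F [ 0.8 -0.4  0. ]
```

```bash
python3 -m creep '[[[0,0,0,0,0,0,-1],[0,0,0,0,0,0,-1],[0,0,0,0,0,0,-1]]]' 40; python3 -c "
from h import *
go(.5145,-.2645,.2,161.1)
P=robot.camera_params('wrist')
s=robot.observe()
cv2.imwrite('pics/w2.png',robot.read_camera('wrist')[:,:,::-1])"
```

```text
time: 4.35
tool_pos: [0.5145, -0.2643, 0.0519]
tool_rot: [-3.141, 0.0, 2.812]
contact_force: [0.3, -0.3, -0.1]
opening: 0.0392
t 4.35 row cm [-1.000e-02 -2.000e-02 -1.481e+01] deg [-0.01  0.03  0.03] open 0.03921856815455434 F [ 0.3 -0.3 -0.1]
```

View pics/w2.png

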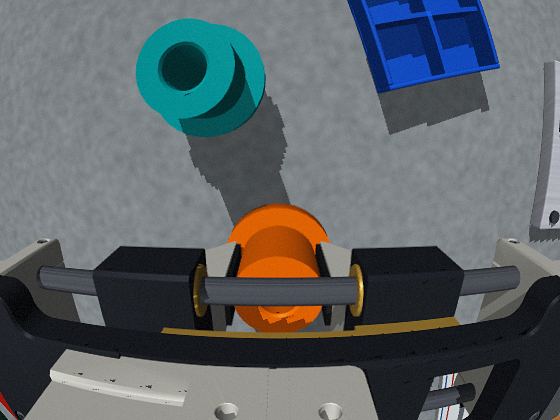

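```bash
python3 -m creep '[[[0,0,-5,0,0,0,-1],[0,0,-10,0,0,0,-1],[0,0,-15,0,0,0,-1],[0,0,-16,0,0,0,-1],[0,0,-16,0,0,0,-1],[0,0,-16,0,0,0,-1],[0,0,-16,0,0,0,-1]]]'; python3 -c "
from h import *
go(.695,.076,.21,161.1)"
```

```text
time: 5.1
tool_pos: [0.5135, -0.2636, 0.2094]
tool_rot: [3.14, -0.004, 2.812]
contact_force: [-0.3, 0.8, -0.9]
opening: 0.0389
t 5.1 row cm [-6.19 38.01 -0.04] deg [ 0.07 -0.23  0.03] open 0.03888332671082882 F [-0.3  0.8 -0.9]
```

```bash
python3 -m creep '[[[-6.2,38,0,0,-0.2,0,-1],[-6.2,38,0,0,-0.2,0,-1],[-6.2,38,0,0,-0.2,0,-1],[-6.2,38,0,0,-0.2,0,-1],[-6.2,38,0,0,-0.2,0,-1],[-6.2,38,0,0,-0.2,0,-1],[-6.2,38,0,0,-0.2,0,-1],[-6.2,38,0,0,-0.2,0,-1]]]';python3 -m creep '[[[0,0,0,0,0,0,-1]]]'; python3 -c "
from h import *
go(.695,.076,.18,161.1)"
```

```text
time: 5.9
tool_pos: [0.6952, 0.0793, 0.2068]
tool_rot: [3.141, -0.004, 2.814]
contact_force: [1.0, -0.5, -1.1]
opening: 0.0394
time: 6.0
tool_pos: [0.6957, 0.0841, 0.2037]
tool_rot: [3.141, -0.007, 2.819]
contact_force: [-0.8, 0.2, -0.4]
opening: 0.0394
t 6.0 row cm [-0.21 -0.79  2.37] deg [ 0.05 -0.43  0.42] open 0.03936821273641531 F [-0.8  0.2 -0.4]
```

```bash
python3 -m creep '[[[-0.2,-0.8,2.4,0,-0.4,0.4,-1],[-0.2,-0.8,2.4,0,-0.4,0.4,-1],[-0.2,-0.8,2.4,0,-0.4,0.4,-1],[-0.2,-0.8,2.4,0,-0.4,0.4,-1],[-0.2,-0.8,2.4,0,-0.4,0.4,-1]]]'
python3 - <<'E'
from h import *
go(.695,.076,.18,161.1)
import pickle
P=robot.camera_params('wrist');s=robot.observe();im=robot.read_camera('wrist')[:,:,::-1]
cv2.imwrite('pics/w3.png',im);pickle.dump((P,s),open('w3.pkl','wb'))
cv2.imwrite('pics/s3.png',robot.read_camera('scene')[:,:,::-1]);cv2.imwrite('pics/t3.png',robot.read_camera('top')[:,:,::-1])
E
```

```text
time: 6.5
tool_pos: [0.6953, 0.0754, 0.181]
tool_rot: [3.14, 0.001, 2.811]
contact_force: [-1.0, -0.4, -1.4]
opening: 0.0394
t 6.5 row cm [0.05 0.05 0.1 ] deg [ 0.09  0.07 -0.02] open 0.039436392394438656 F [-1.  -0.4 -1.4]
```

View pics/w3.png

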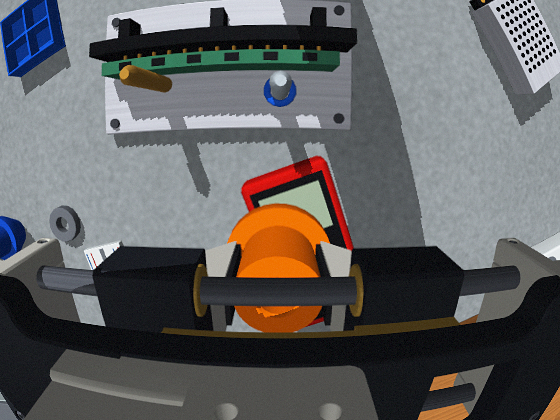

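View pics/s3.png

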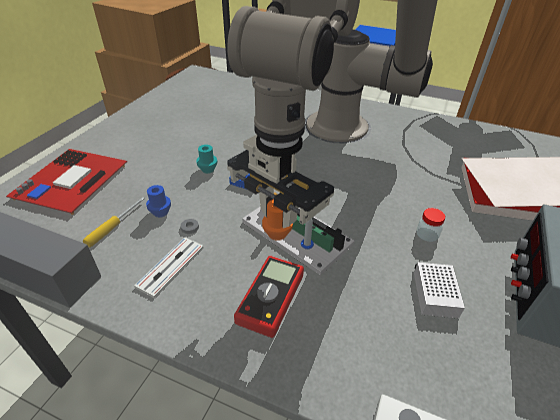

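Run:
```python
from h import *
import pickle
P,s=pickle.load(open('w3.pkl','rb'))
im=cv2.imread('pics/w3.png')
def fp(P,X):
    c=P['R']@X+P['t'];h=np.hypot(c[0],c[1]);th=np.arctan2(h,c[2]);K=P['camera_matrix']
    return np.array([K[0,0]*c[0]/h*th+K[0,2],K[1,1]*c[1]/h*th+K[1,2]])
p=[.55428386,.06475061,-.32983577]
def W(X):
    c,n=np.cos(p[2]),np.sin(p[2]);X=np.array(X)/1000
    return np.array([p[0]+c*X[0]-n*X[1],p[1]+n*X[0]+c*X[1],X[2]])
ov=im.copy()
def ring(c,r,col):
    q=np.array([fp(P,c+r*np.array([np.cos(a),np.sin(a),0])) for a in np.linspace(0,6.28,60)]);cv2.polylines(ov,[(q*16).astype(np.int32)],True,col,1,cv2.LINE_AA,4)
for X,r in(((30,56,105),.004),((30,56,97),.008),((30,56,29),.015),((19,-56,105),.004)): ring(W(X),r,(255,0,255))
q=np.array([fp(P,W(X)) for X in((65,125,15),(65,-125,15),(-65,-125,15),(-65,125,15))]);cv2.polylines(ov,[(q*16).astype(np.int32)],True,(255,0,255),1,cv2.LINE_AA,4)
b=s['tool_pos']-[0,0,.052]
for z,r in((.034,.0295),(.074,.02),(.024,.0295)): ring(b+[0,0,z],r,(255,255,0))
cv2.imwrite('pics/w3o.png',cv2.resize(ov[0:350,80:380],None,fx=2,fy=2,interpolation=cv2.INTER_CUBIC)[:600])
cv2.imwrite('pics/w3p.png',cv2.resize(ov[60:120,240:330],None,fx=8,fy=8,interpolation=cv2.INTER_CUBIC))
print(fp(P,W((30,56,105))),fp(P,W((30,56,29))))
for dx,dy in((.003,0),(0,.003)): print(fp(P,W((30,56,105))+[dx,dy,0]))
```

```text
[275.88963525  81.36268948] [276.24649032  91.21774406]
[277.35886055  85.51248368]
[280.17300605  79.94325907]
```

View pics/w3o.png

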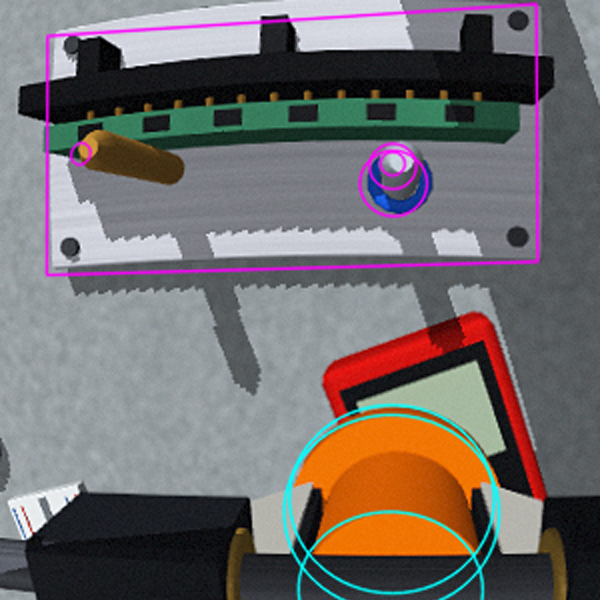

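View pics/w3p.png

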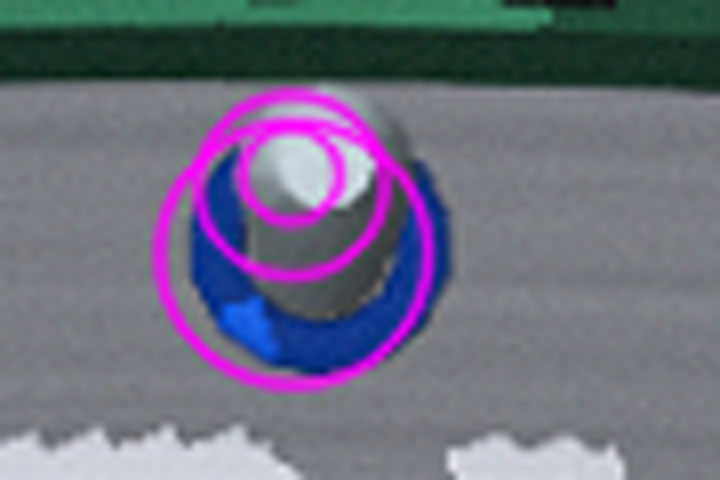

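Run:
```python
from h import *
im=cv2.imread('pics/w3.png')
a=cv2.resize(im[60:110,255:310],None,fx=10,fy=10,interpolation=cv2.INTER_CUBIC);a=cv2.convertScaleAbs(a,alpha=1.3)
cv2.imwrite('pics/w3q.png',a)
b=cv2.imread('pics/w3.png')[195:345,195:360]
cv2.imwrite('pics/w3r.png',cv2.resize(b,None,fx=4,fy=4))
```

```text
(no output)
```

View pics/w3q.png

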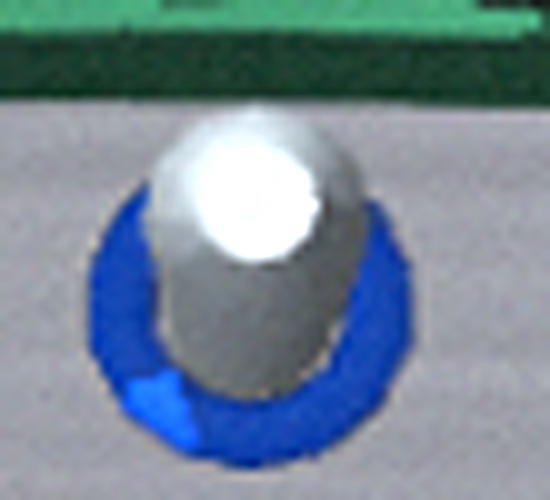

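View pics/w3r.png

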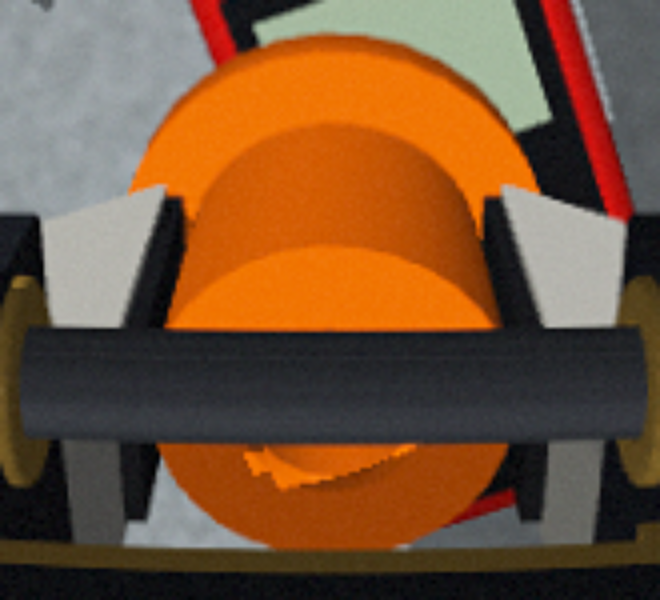

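The post tip is at wrist pixel (280.2,79.4). It shows the same offset from the prediction as the bush did earlier, so the relative position is consistent. I'll go over the grey post at about (0.6006, 0.1097).

```bash
python3 -c "
from h import *
go(.6006,.1097,.181,161.1)"
```

```text
t 6.65 row cm [10.04  0.15 -0.05] deg [0.08 0.04 0.01] open 0.039643817101328895 F [ 0.5  0.7 -1.6]
```

```bash
python3 -m creep '[[[3,0.1,0,0,0,0,-1],[6,0.2,0,0,0,0,-1],[9,0.2,0,0,0,0,-1],[10,0.2,0,0,0,0,-1],[10,0.2,0,0,0,0,-1],[10,0.2,0,0,0,0,-1],[10,0.2,0,0,0,0,-1]]]' 55
python3 - <<'E'
from h import *
go(.6006,.1097,.165,161.1)
for c in('scene','wrist'):cv2.imwrite(f'pics/{c}4.png',robot.read_camera(c)[:,:,::-1])
a=cv2.imread('pics/scene4.png')[150:280,220:380];cv2.imwrite('pics/scene4c.png',cv2.resize(a,None,fx=4.5,fy=4.5,interpolation=cv2.INTER_CUBIC))
E
```

```text
time: 7.35
tool_pos: [0.6023, 0.1095, 0.1805]
tool_rot: [3.14, 0.002, 2.811]
contact_force: [-0.1, -0.1, -0.9]
opening: 0.0395
t 7.35 row cm [ 0.17 -0.04  1.55] deg [ 0.09  0.1  -0.03] open 0.03948414410779759 F [-0.1 -0.1 -0.9]
```

View pics/scene4c.png

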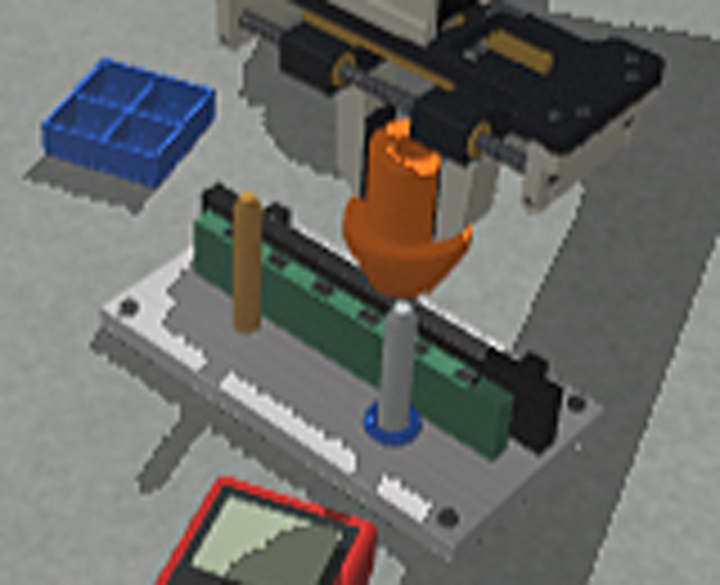

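View pics/wrist4.png

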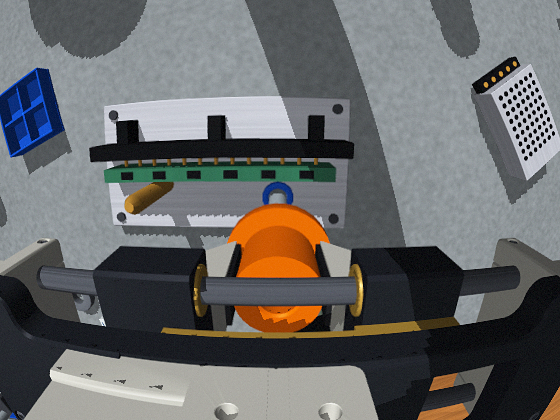

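Run:
```python
from h import *
S=robot.camera_params('scene');tp=robot.observe()['tool_pos'];b=tp-[0,0,.052]
im=cv2.imread('pics/scene4.png');f=5;ov=cv2.resize(im[160:260,260:370],None,fx=f,fy=f,interpolation=cv2.INTER_CUBIC)
def ring(c,r,col):
    q=np.array([proj(S,c+r*np.array([np.cos(a),np.sin(a),0]))[0] for a in np.linspace(0,6.28,60)])
    q=(q-[260,160]+.5)*f;cv2.polylines(ov,[(q*16).astype(np.int32)],True,col,1,cv2.LINE_AA,4)
for z,r in((0,.0175),(.024,.0295),(.034,.0295),(.074,.02)):ring(b+[0,0,z],r,(255,255,0))
pt=np.array([.6008,.1080,.105]);ring(pt,.004,(255,0,255));ring(pt*[1,1,0]+[0,0,.029],.015,(255,0,255))
pt=np.array([.6006,.1097,.105]);ring(pt,.004,(0,255,0));ring(pt*[1,1,0]+[0,0,.029],.015,(0,255,0))
cv2.imwrite('pics/s4o.png',ov)
```

```text
(no output)
```

View pics/s4o.png

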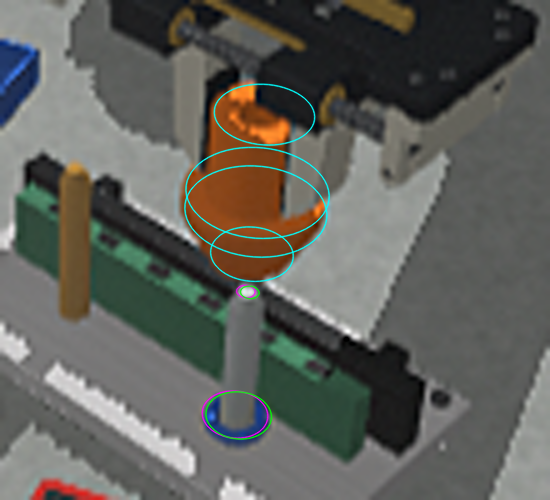

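The scene overlay agrees: the held bush shows about 1.4 mm toward −y in that camera, so the post estimate of (0.6006, 0.1097) stands. I'll descend gently.

```bash
python3 -m creep '[[[0.2,0,0.5,0.1,0.1,0,-1],[0.2,0,1,0.1,0.1,0,-1],[0.2,0,1.5,0.1,0.1,0,-1],[0.2,0,2,0.1,0.1,0,-1],[0.2,0,2.3,0.1,0.1,0,-1],[0.2,0,2.6,0.1,0.1,0,-1],[0.2,0,2.6,0.1,0.1,0,-1]]]' ; python3 -c "
from h import *
go(.6006,.1097,.15,161.1)"
```

```text
time: 8.15
tool_pos: [0.5999, 0.1102, 0.1537]
tool_rot: [-3.141, -0.002, 2.811]
contact_force: [0.4, 0.6, -0.9]
opening: 0.0392
t 8.15 row cm [-0.08 -0.02  0.37] deg [-0.04 -0.09 -0.03] open 0.03917386393229478 F [ 0.4  0.6 -0.9]
```

```bash
python3 -m creep '[[[0,0,0.3,0,0,0,-1],[0,0,0.6,0,0,0,-1],[0,0,0.9,0,0,0,-1],[0,0,1.2,0,0,0,-1],[0,0,1.2,0,0,0,-1]]]' ; python3 -c "
from h import *
go(.6006,.1097,.14,161.1)"
```

```text
time: 8.65
tool_pos: [0.5996, 0.1102, 0.1411]
tool_rot: [-3.141, -0.002, 2.811]
contact_force: [-0.5, -0.3, -1.6]
opening: 0.039
t 8.65 row cm [-0.11 -0.01  0.11] deg [-0.06 -0.14 -0.03] open 0.0390350220101942 F [-0.5 -0.3 -1.6]
```

```bash
python3 -m creep '[[[0,0,0.8,0,0,0,-1],[0,0,1.6,0,0,0,-1],[0,0,2.2,0,0,0,-1],[0,0,2.2,0,0,0,-1]]]'
python3 - <<'E'
from h import *
go(.6006,.1097,.075,161.1)
cv2.imwrite('pics/scene5.png',robot.read_camera('scene')[:,:,::-1])
a=cv2.imread('pics/scene5.png')[150:280,220:380];cv2.imwrite('pics/scene5c.png',cv2.resize(a,None,fx=4.5,fy=4.5,interpolation=cv2.INTER_CUBIC))
E
```

```text
time: 9.05
tool_pos: [0.599, 0.1101, 0.1178]
tool_rot: [-3.14, -0.004, 2.811]
contact_force: [0.4, -0.4, -2.0]
opening: 0.0389
t 9.05 row cm [-0.18  0.02  4.28] deg [-0.1  -0.24 -0.04] open 0.03888618859251486 F [ 0.4 -0.4 -2. ]
```

View pics/scene5c.png

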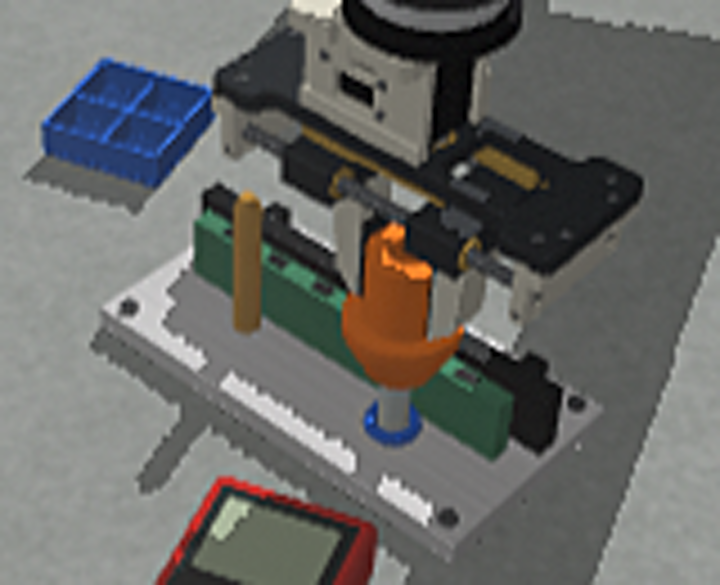

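The bush is threaded on the grey post and force-free. Continuing down to the collar.

```bash
python3 -m creep '[[[-0.1,0,0.7,0,-0.2,0,-1],[-0.1,0,1.4,0,-0.2,0,-1],[-0.1,0,2.1,0,-0.2,0,-1],[-0.1,0,2.8,0,-0.2,0,-1],[-0.1,0,3.3,0,-0.2,0,-1],[-0.1,0,3.3,0,-0.2,0,-1],[-0.1,0,3.3,0,-0.2,0,-1]]]' 60 ; python3 -c "
from h import *
go(.6006,.1097,.075,161.1)"
```

```text
time: 9.8
tool_pos: [0.6004, 0.1097, 0.0852]
tool_rot: [-3.14, 0.0, 2.811]
contact_force: [3.5, -1.1, -1.6]
opening: 0.0389
t 9.8 row cm [-0.02  0.01  1.02] deg [-0.08  0.02 -0.04] open 0.03885136396256615 F [ 3.5 -1.1 -1.6]
```

```bash
python3 -m creep '[[[0,0,0.3,0,0,0,-1],[0,0,0.6,0,0,0,-1],[0,0,0.9,0,0,0,-1],[0,0,1.1,0,0,0,-1],[0,0,1.2,0,0,0,-1],[0,0,1.2,0,0,0,-1]]]' 60 ; python3 -c "
from h import *
go(.6006,.1097,.075,161.1)"
```

```text
time: 10.4
tool_pos: [0.601, 0.1096, 0.0748]
tool_rot: [-3.141, 0.003, 2.811]
contact_force: [1.3, -1.2, 11.6]
opening: 0.0391
t 10.4 row cm [ 0.04 -0.01 -0.02] deg [-0.05  0.15 -0.03] open 0.039123348871517166 F [ 1.3 -1.2 11.6]
```

```bash
python3 -m creep '[[[0,0,0.1,0,0.1,0,-1],[0,0,0.2,0,0.1,0,-1],[0,0,0.3,0,0.1,0,-1],[0,0,0.3,0,0.1,0,-1]]]' 60
python3 - <<'E'
from h import *
go(.6006,.1097,.075,161.1)
for c in('scene','wrist','top'):cv2.imwrite(f'pics/{c}6.png',robot.read_camera(c)[:,:,::-1])
a=cv2.imread('pics/scene6.png')[150:280,220:380];cv2.imwrite('pics/scene6c.png',cv2.resize(a,None,fx=4.5,fy=4.5,interpolation=cv2.INTER_CUBIC))
E
```

```text
time: 10.8
tool_pos: [0.6011, 0.1096, 0.0747]
tool_rot: [-3.141, 0.002, 2.812]
contact_force: [-4.7, -1.5, 21.2]
opening: 0.0389
t 10.8 row cm [ 0.05 -0.01 -0.03] deg [-0.03  0.14 -0.01] open 0.038887697993064615 F [-4.7 -1.5 21.2]
```

View pics/scene6c.png

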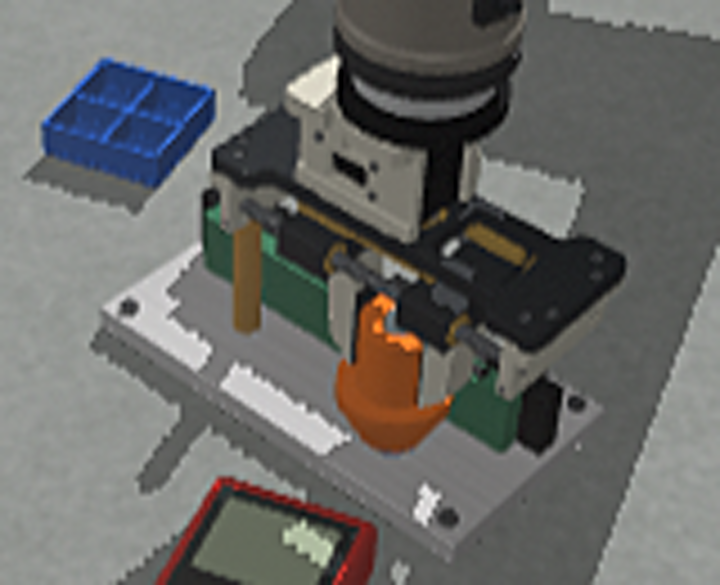

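View pics/wrist6.png

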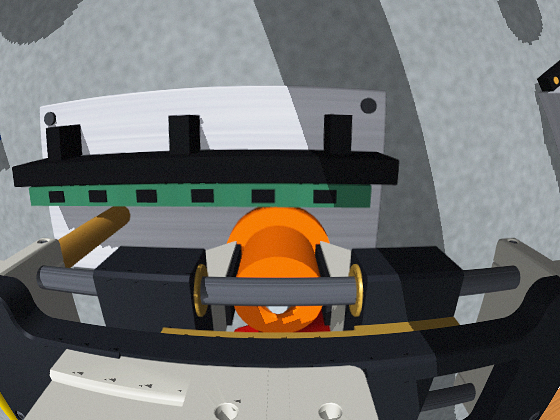

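The module looks flush on the bar (wrist, y≈183, no gap), and there is a hard stop at z=0.0747. I'll add a small push margin and check stability.

```bash
python3 -m creep '[[[0,0,0.35,0,0.1,0,-1],[0,0,0.35,0,0.1,0,-1],[0,0,0.35,0,0.1,0,-1],[0,0,0.35,0,0.1,0,-1]]]' 60
python3 - <<'E'
from h import *
go(.6006,.1097,.075,161.1)
cv2.imwrite('pics/wrist7.png',robot.read_camera('wrist')[:,:,::-1])
a=cv2.imread('pics/wrist7.png')[150:340,180:400];cv2.imwrite('pics/wrist7c.png',cv2.resize(a,None,fx=3.1,fy=3.1,interpolation=cv2.INTER_CUBIC))
for i in range(6): robot.read_camera('top')
s=robot.observe();print(s['contact_force'],s['tool_pos'],s['joint_efforts'])
E
```

```text
time: 11.35
tool_pos: [0.6012, 0.1096, 0.0747]
tool_rot: [-3.141, 0.002, 2.812]
contact_force: [-6.7, -1.4, 25.5]
opening: 0.0394
t 11.35 row cm [ 0.06 -0.01 -0.03] deg [-0.01  0.14  0.01] open 0.039395098500216406 F [-6.7 -1.4 25.5]
[-6.89099954 -2.34539154 24.74614856] [0.60117554 0.10960982 0.07470182] [ 3.90645415e-01 -4.07754135e+01 -1.69438684e+01  5.02831321e-01
 -2.06819214e+00 -2.64785072e-02]
```

View pics/wrist7c.png

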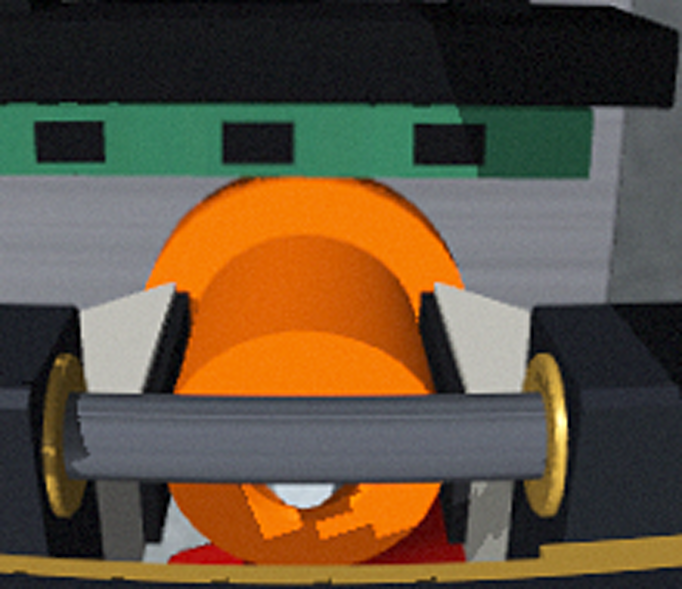

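There is a −6.7 N lateral force: the bush leans off-centre on the post, away from the module. I'll centre it toward the bar while holding it down.

```bash
python3 -m creep '[[[0.1,0,0.35,0,0.1,0,-1],[0.15,0,0.35,0,0.1,0,-1],[0.2,0,0.35,0,0.1,0,-1],[0.2,0,0.35,0,0.1,0,-1]]]' 60
python3 - <<'E'
from h import *
go(.6006,.1097,.075,161.1)
E
```

```text
time: 12.1
tool_pos: [0.601, 0.1096, 0.0747]
tool_rot: [3.141, 0.006, 2.812]
contact_force: [-0.8, -3.1, 20.3]
opening: 0.0388
t 12.1 row cm [ 0.04 -0.01 -0.03] deg [0.04 0.35 0.02] open 0.03880506062055164 F [-0.8 -3.1 20.3]
```

```bash
python3 -m creep '[[[0.25,0,0.35,0,0.4,0,-1],[0.3,0,0.35,0,0.4,0,-1],[0.4,0,0.35,0,0.4,0,-1],[0.4,0,0.35,0,0.4,0,-1],[0.4,0,0.35,0,0.4,0,-1]]]' 60
python3 - <<'E'
from h import *
go(.6006,.1097,.075,161.1)
cv2.imwrite('pics/wrist8.png',robot.read_camera('wrist')[:,:,::-1])
a=cv2.imread('pics/wrist8.png')[150:340,180:400];cv2.imwrite('pics/wrist8c.png',cv2.resize(a,None,fx=3.1,fy=3.1,interpolation=cv2.INTER_CUBIC))
E
```

```text
time: 12.6
tool_pos: [0.6005, 0.1098, 0.0748]
tool_rot: [3.139, 0.008, 2.812]
contact_force: [3.8, -5.3, 18.1]
opening: 0.0392
t 12.6 row cm [-0.01 -0.   -0.02] deg [0.12 0.47 0.03] open 0.039172595039716075 F [ 3.8 -5.3 18.1]
```

View pics/wrist8c.png

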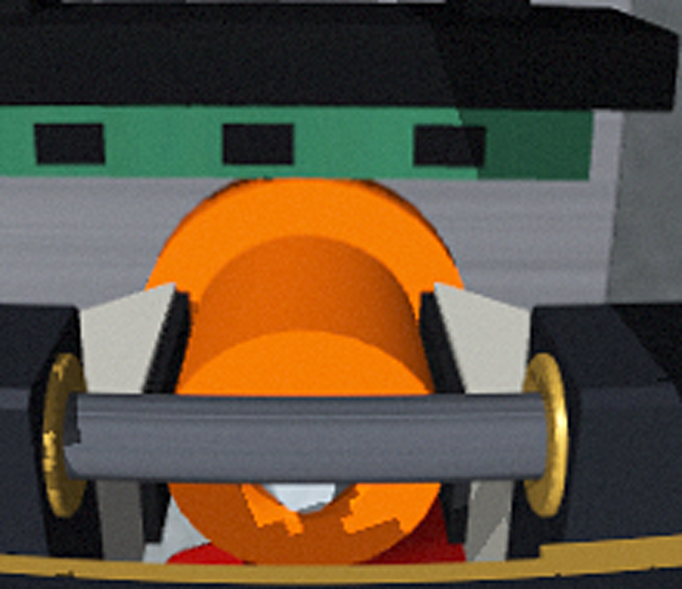

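```bash
python3 -m creep '[[[0.45,0,0.45,0,0.9,0,-1],[0.5,0,0.5,0,0.9,0,-1],[0.5,0,0.5,0,0.9,0,-1],[0.5,0,0.5,0,0.9,0,-1],[0.5,0,0.5,0,0.9,0,-1]]]' 60
python3 - <<'E'
from h import *
go(.6006,.1097,.075,161.1)
cv2.imwrite('pics/wrist9.png',robot.read_camera('wrist')[:,:,::-1])
a=cv2.imread('pics/wrist9.png')[150:340,180:400];cv2.imwrite('pics/wrist9c.png',cv2.resize(a,None,fx=3.1,fy=3.1,interpolation=cv2.INTER_CUBIC))
cv2.imwrite('pics/scene9.png',robot.read_camera('scene')[:,:,::-1])
a=cv2.imread('pics/scene9.png')[150:280,220:380];cv2.imwrite('pics/scene9c.png',cv2.resize(a,None,fx=4.5,fy=4.5,interpolation=cv2.INTER_CUBIC))
E
```

```text
time: 13.15
tool_pos: [0.6005, 0.1097, 0.0747]
tool_rot: [3.137, 0.005, 2.812]
contact_force: [4.4, -6.7, 22.8]
opening: 0.0394
t 13.15 row cm [-0.01 -0.   -0.03] deg [0.24 0.29 0.04] open 0.03937305973608285 F [ 4.4 -6.7 22.8]
```

View pics/wrist9c.png

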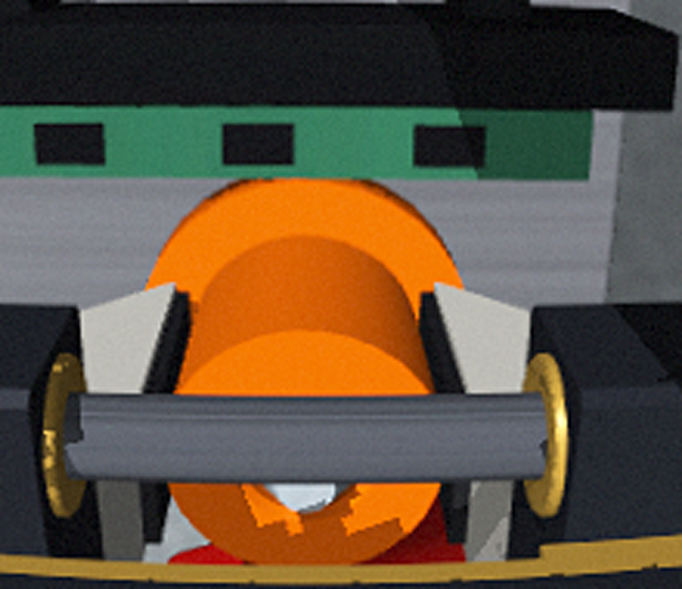

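View pics/scene9c.png

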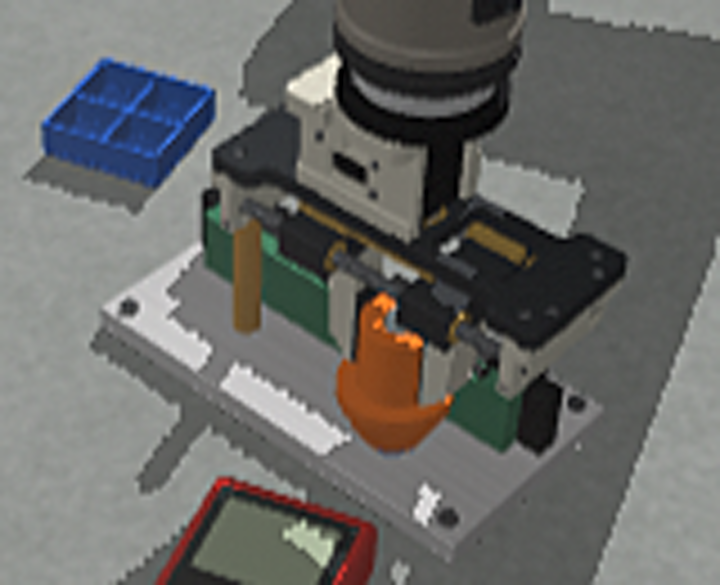

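Run:
```python
from h import *
robot.hand_in();s=robot.observe();print(s['time'],s['tool_pos'],s['contact_force'],s['opening'])
```

```text
the job is handed in; nothing more can be done
the job is handed in; nothing more can be done
```

I gripped the orange bush by its neck, slid it narrow end down over the grey post with the collar, and pressed it to the hard stop. I handed in at about 13.3 s, still gripping and pressing; hand-in reports no verdict.

- **Fully down:** the tool stopped at z = 0.0747 m, and 0.075 m was expected with the collar fully down. More push only raised the force, which was about 23 N downward at the end. Grip opening stayed at 39 mm.
- **Module flush:** the wrist picture shows no gap between the module and the contact bar. The bush's flange bears on the module, and more sideways push no longer moved it.
- **One thing corrected:** after seating, a sideways force of about 7 N showed the bush leaning away from the module. I pushed it about 0.7 mm towards the bar.
- **What disagreed:** the cameras differed by about 3 mm on positions, so I worked from the bush's position relative to the post. About 8 N of sideways force and 0.3° of tilt remained.
- **Not checked at the end:** I saw no bench item moved in any picture, but I made no full-bench check. The state could not be read after hand-in.

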